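Hold the spring probe arm over a freshly pressed sample

ROBOT

A 6-joint arm with a two-finger parallel gripper is mounted at the origin on a cart in front of the work surface, level with it; the furniture and walls round the work are solid. World frame = base frame: x ahead of the robot, y to its left, z up, the work surface at z = 0. Lengths are in mm, angles in rad, forces in N, time in s.
With the tool pointing down it reaches from about 350 to 875 mm from the base axis. Payload 4.2 kg.
Tool frame: the origin (TCP) lies at the very end of the fingers, on their centre line; the grasp point (between the pads) lies 19 mm behind it (arm.grip_point_offset is the distance from the TCP to the grasp point, in mm); z points along the fingers, y is the direction in which the jaws open and shut (so a half turn about z gives the same grasp; the last joint's range is limited). The gripper opens to 85 mm and grips with 20 to 120 N. Pads are 22 mm wide; open, the fingers measure 114 mm over their backs; the gripper's body (76 mm by 85 mm) begins 54 mm behind the grasp point. The pads swing forward as they close: fully open they stand 13 mm farther back than shut.
Start: joints at [-0.955, 0.385, 0.008, 0, -1.194, -0.259], TCP at [218.313, -585.61, 231.312] pointing down, gripper open.
Joint ranges: [-3.14, 3.14], [-1.21, 2.06], [-1.07, 1.41], [-3.16, 2.05], [-2.99, -0.16], [-3.1, 3.1]. Speed limits (rad/s): [2.79, 2.79, 3.14, 3.14, 3.14, 3.14].

INTERFACE

Orientations are given as a unit quaternion [x, y, z, w].
In Python, from bench import arm gives the robot as it stands.
- The arm moves only by the tool drive_tool, never from a script. Its argument "steps" is a list of rows, each a list of 5 numbers: the shift along the tool's x, y, z in m, then the turn about the tool's z in degrees, then the finger opening in m, from 0 to 0.0854. A call has 1 to 20 rows; each row shifts and turns the commanded pose from where the row before left it, along the tool's axes as they then stand; what a row does not reach is not made up. A row lasts 1/10 s, in which the tool goes at most 50 mm and 8.59 degrees, less where a joint would pass 70% of its speed; a pose out of reach is approached as far as the arm can. A call is refused whole if a number of a shift passes 0.05 or a number of a turn 8.59, either way. A call with a gripper value outside its range is refused whole. The fingers move at their own pace and stop on an object; the grip force is fixed at half the most. Time passes only in rows, so rows that do not move let the fingers close. It gives the time, the measured TCP pose, the force and the opening at its end, in the units of the state.
- arm.read_state(): the state, without advancing time (a new reading comes with each control period).
- arm.get_image(name): name is "scene" or "top"; returns (picture, depth): 400x640x3 uint8, blue, green, red; 400x640 float32, mm along the optical axis (not along the pixel's ray), 0 where there is no reading.
- arm.camera_params(name): a dict with "K" (3x3 intrinsics, pixels), "world_to_cam" (4x4, takes a point from world to camera coordinates). Camera axes: x right, y up, looking along -z (the intrinsics and any distortion apply to the point x, -y, -z); pixel columns grow to the right and rows downward; lengths in mm; the calibration is good to about 2 mm. A picture is of the moment at which its call begins. camera_params takes no time and is no camera call.
- arm.job_done(): hands the job in, once; it reports no verdict.
The state is a dict: "clock": time; "joints": joint angles; "joint_vel": joint speeds; "joint_efforts": joint torques, N m; "position": TCP position; "ee_rot": TCP orientation; "contact_force": force on the tool from outside, world axes, zero at the start; "wrist_torque": the same for the moment, N m; "gripper_width": finger opening in mm.
Only numpy, scipy, OpenCV 4.12 (cv2) and the standard library are available. Lean on these libraries where they do the work, as an engineer would, in place of code of your own. Each camera call takes 0.05 s, during which the arm holds its last target.

TASK

Lift the pressed metal disc out of the open mould and set it flat in the round seat of the measuring stand. Then swing the stand's spring-loaded arm, best taken by its upright grip post, over the disc all the way to its stop, and finish with the fingers still holding it there against the spring: do not let go at the end. Leave the loose brass puck, vial and tweezers where they are.

Things in the scene. Friction and masses are not known exactly. Their poses are not given: they have to be found in the camera images.
- sample: the pressed disc: plain steel, 24 mm diameter, 12 mm thick, 42 g nominal; origin at the centre of its underside, z up through it. It starts 5 mm deep in the mould's cavity, its upper 7 mm standing out: grip it there by the rim, from above
- mould: open lower mould half: steel block 110 (x) x 70 (y) x 24 mm fixed to the table, origin at the centre of its underside. Round cavity of 27 mm diameter, 5 mm deep, in the middle of its top. Two guide pins, 10 mm diameter, stand 14 mm above the top at (+43, +23) and (-43, -23) mm: close the fingers along the block's y so as to pass them
- cavity (a point): centre of the floor of the mould's cavity, 19 mm above the table
- stand: measuring stand fixed to the table: aluminium base plate 12 mm thick, reaching from -60 to +100 mm in x and -60 to +60 mm in y of its origin (on the table). Its pivot is at (+75, 0) mm and its seat at (-15, 0) mm. No part of the stand is higher than 80 mm. The parked arm lies off to the +y side of the seat, so that the seat is free from above
- seat (a point): centre of the floor of the stand's round seat, 8 mm above the table: a recess of 29 mm diameter and 4 mm depth in the plate's top, with a dark floor; the seated disc stands 8 mm out of it
- pivot (a point): the arm's upright pivot axis, at the top of the base plate (12 mm above the table)
- brass_puck: bystander: loose brass puck, 29 mm diameter, 9 mm high, lying on the table between mould and stand; origin under its centre
- vial: bystander: loose upright vial, 29 mm diameter, 64 mm high, towards the back; origin under its centre
- tweezers: bystander: loose tweezers, 37 x 90 x 9 mm, on the table towards the robot; origin under the centre
- probe (a point): tip of the arm's black probe barrel (18 mm diameter, 26 to 57 mm above the table), 90 mm from the pivot; it stands over the seat when the arm is at its stop, 6 mm clear of the seated disc.
- grip (a point): upright round steel post on the arm, 135 mm from the pivot axis, 12 mm diameter, to be pinched or pushed from above; this point is on its axis on the arm's upper face, 46 mm above the table, and it rises 34 mm from there (to 80 mm), the lowest 5 mm a wider collar of 16 mm. It is rigid with the arm and turns with it
- swing (a joint): angle of the spring arm (rad): 0 parked, 1.15 at its stop; grows anticlockwise seen from above, about the vertical axis through pivot. At the stop the arm points along the stand's -x. A torsion spring always drives it back to 0: about 1.5 N at the grip post when parked, 3.6 N at the stop; let go, it springs back
- swing_arm: the spring arm: a cage of two 20 mm wide aluminium plates, 28 to 46 mm above the table, reaching 156 mm from the pivot along the arm's own -x, with the probe barrel and the grip post on it; origin on the pivot axis, 28 mm above the table

How it is judged:
By the outcome, as a careful person would: the job done as asked, in the order asked, and still so for the second after the job is handed in, while the arm keeps its last pose, push and grip.
It also fails if it takes over 61 s, if anything falls off the work surface, if the arm or the gripper's body presses on something with over 40 N, if the wrist force passes 120 N, or if a joint passes its speed limit or range.

## Working session

There is one attempt and no reset: what is moved stays moved. The work goes in short steps, Python scripts to look and compute and a tool call to move; the robot and the scene stay as the last step left them, time stands still between calls to the robot, and variables do not carry over. Pictures are saved under pics/ and viewed, and the job is handed in when it is done.

Besides the shell and the picture viewer there is one more tool, called after "Request:" as name(argument=value, ...), one argument or row to a line, values as JSON. drive_tool: Moves the arm, as the interface text tells. Its arguments: {"type":"object","properties":{"steps":{"type":"array"}},"required":["steps"]}

```bash
mkdir -p pics; ls
python3 - <<'E'
from bench import arm
import cv2, numpy as np
s=arm.read_state(); print(s)
for n in("scene","top"):
    im,d=arm.get_image(n); cv2.imwrite(f"pics/{n}0.png",im); np.save(f"pics/{n}0d.npy",d)
    p=arm.camera_params(n); print(n,p)
E
```

```text
pics
{'clock': 0.0, 'joints': array([-9.55384788e-01,  3.85539889e-01,  6.61779656e-03, -4.83626223e-04,
       -1.19400786e+00, -2.58619142e-01]), 'joint_vel': array([-0.0005774 , -0.00082826,  0.00113833,  0.0017525 , -0.00189584,
        0.00056018]), 'joint_efforts': array([-7.44358076e-04, -3.92292917e+01,  1.88403243e+01,  4.18609723e+00,
       -4.57579663e-03, -1.70290252e-05]), 'position': array([ 218.11157682, -585.07743164,  230.23079027]), 'ee_rot': array([-1.77363552e-01,  9.84144797e-01,  1.06167699e-03, -2.47882307e-04]), 'contact_force': array([ 0.16174415,  0.35707793, -0.04011191]), 'wrist_torque': array([ 0.01682513, -0.0069095 , -0.00229452]), 'gripper_width': 85.33691758787941}
scene {'K': array([[442.70750513,   0.        , 321.44999561],
       [  0.        , 442.70750513, 205.70770046],
       [  0.        ,   0.        ,   1.        ]]), 'world_to_cam': array([[-8.51225653e-01, -5.24322331e-01,  2.23826251e-02,
         4.98360701e+02],
       [ 3.29602714e-01, -5.00940522e-01,  8.00262860e-01,
        -2.15150974e+02],
       [-4.08383324e-01,  6.88581649e-01,  5.99231486e-01,
        -8.19627739e+02],
       [ 0.00000000e+00,  0.00000000e+00,  0.00000000e+00,
         1.00000000e+00]])}
top {'K': array([[474.38394858,   0.        , 318.51316474],
       [  0.        , 474.38394858, 198.62895332],
       [  0.        ,   0.        ,   1.        ]]), 'world_to_cam': array([[-7.22573086e-02, -9.97384927e-01, -1.47928679e-03,
         9.81204593e+01],
       [ 9.76261900e-01, -7.10304918e-02,  2.04615178e-01,
        -5.49200249e+02],
       [-2.04185169e-01,  1.33407707e-02,  9.78841377e-01,
        -9.10297780e+02],
       [ 0.00000000e+00,  0.00000000e+00,  0.00000000e+00,
         1.00000000e+00]])}
```

View pics/top0.png

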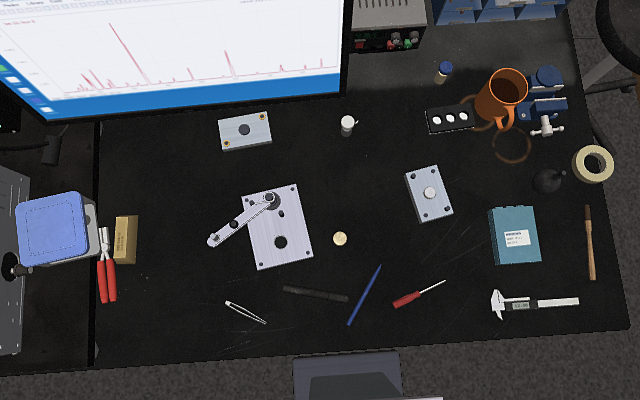

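View pics/scene0.png

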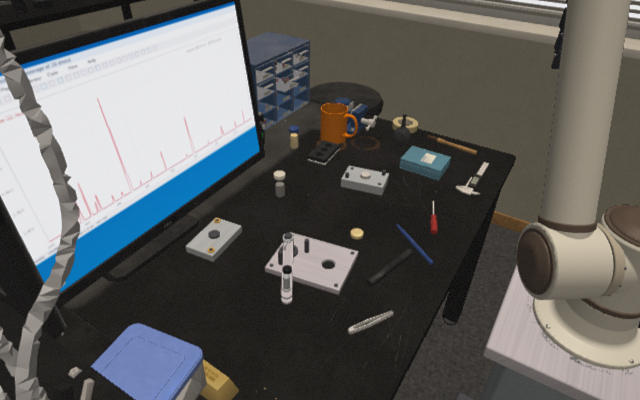

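```bash
cat > h.py <<'E'
import numpy as np, cv2
from bench import arm
def ray(n,u,v):
    p=arm.camera_params(n);K=p["K"];T=p["world_to_cam"]
    d=np.array([(u-K[0,2])/K[0,0],-(v-K[1,2])/K[1,1],-1.0])
    R=T[:3,:3]; return -R.T@T[:3,3], R.T@d
def onz(n,u,v,z):
    c,d=ray(n,u,v); return c+d*(z-c[2])/d[2]
def proj(n,P):
    p=arm.camera_params(n);K=p["K"];T=p["world_to_cam"]
    q=T[:3,:3]@np.array(P,float)+T[:3,3]
    return K[0,0]*q[0]/-q[2]+K[0,2], -K[1,1]*q[1]/-q[2]+K[1,2]
def crop(im,x0,y0,w,h,s,fn):
    cv2.imwrite(fn,cv2.resize(im[y0:y0+h,x0:x0+w],None,fx=s,fy=s,interpolation=cv2.INTER_CUBIC))
E
python3 - <<'E'
from h import *
im=cv2.imread("pics/top0.png")
crop(im,195,170,130,110,6,"pics/stand0.png")
crop(im,390,150,80,80,7,"pics/mould0.png")
im=cv2.imread("pics/scene0.png")
crop(im,255,220,110,95,7,"pics/stand0s.png")
crop(im,330,155,70,45,8,"pics/mould0s.png")
E
```

```text
(no output)
```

View pics/stand0.png

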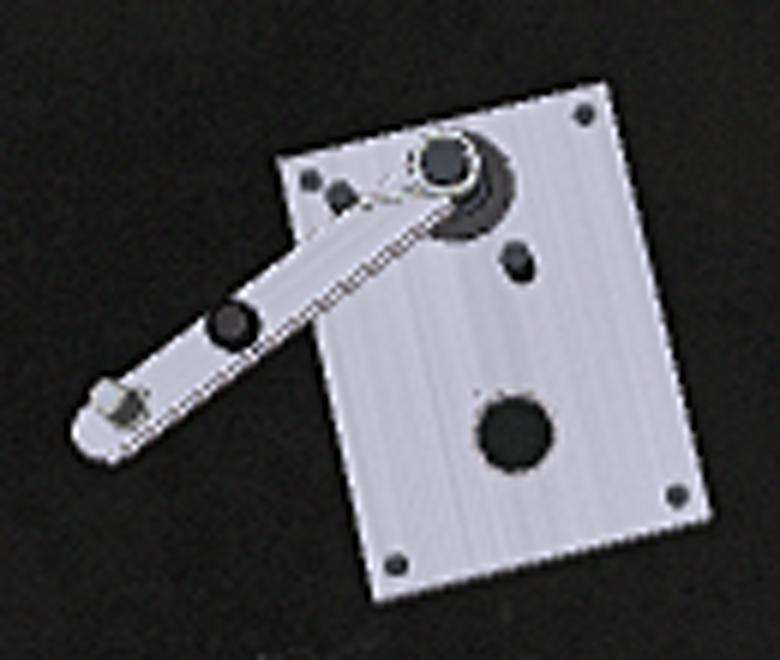

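View pics/mould0.png

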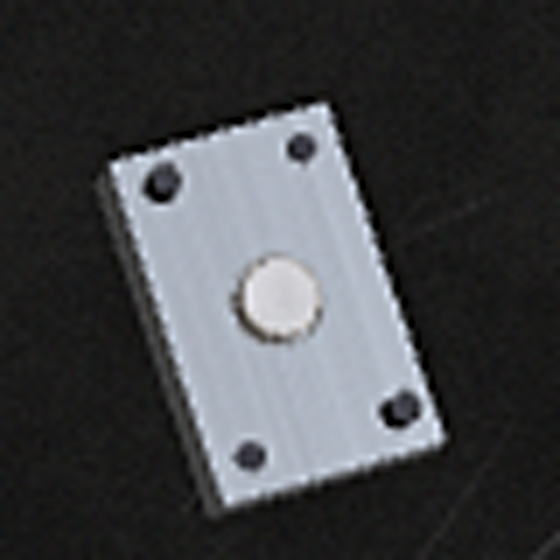

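View pics/stand0s.png

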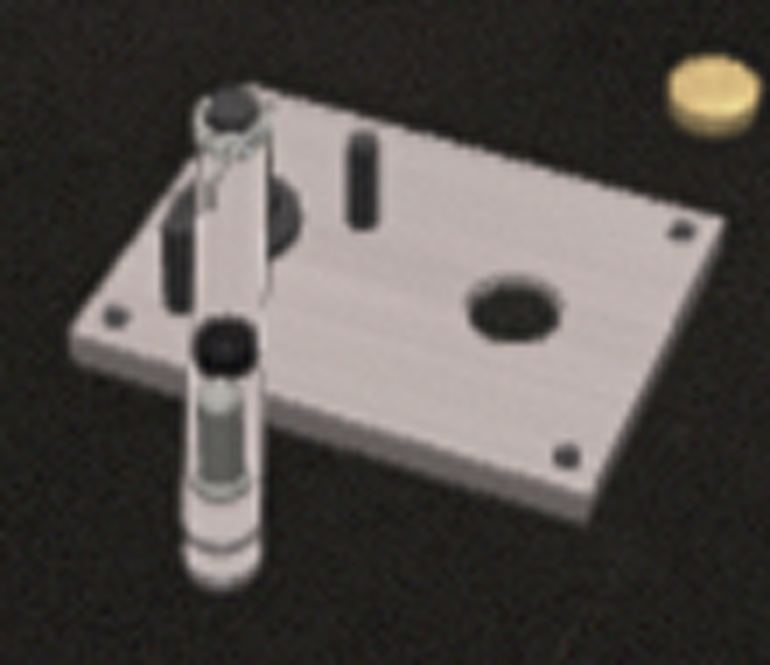

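View pics/mould0s.png

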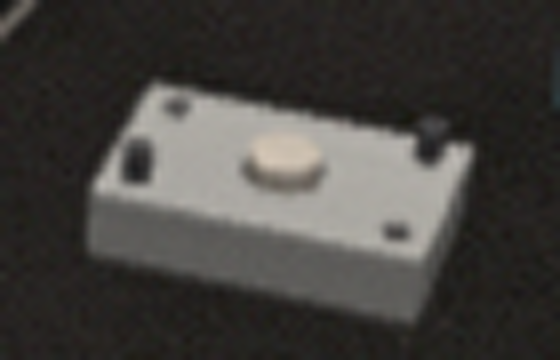

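```bash
cat > m.py <<'E'
from h import *
def z2p(x,y,x0,y0,s): return ((x+.5)/s-.5+x0,(y+.5)/s-.5+y0)
st=[(279,158),(606,83),(712,520),(374,602)]
P=np.array([onz("top",*z2p(*c,195,170,6),12)[:2] for c in st]);print("stand corners",P.round(1),[np.linalg.norm(P[i]-P[i-1]).round(1) for i in range(4)])
# A=(+100,+60) B=(+100,-60) C=(-60,-60) D=(-60,60)
loc=np.array([(100,60),(100,-60),(-60,-60),(-60,60)],float)
def fit(loc,P):
    a=loc-loc.mean(0);b=P-P.mean(0)
    th=np.arctan2((a[:,0]*b[:,1]-a[:,1]*b[:,0]).sum(),(a*b).sum())
    R=np.array([[np.cos(th),-np.sin(th)],[np.sin(th),np.cos(th)]])
    t=P.mean(0)-R@loc.mean(0); print("res",(P-loc@R.T-t).round(1)); return th,R,t
th,R,t=fit(loc,P)
print("stand",th,t, "seat",R@[-15,0]+t,"pivot",R@[75,0]+t)
piv=R@[75,0]+t
for q in (0,1.15):
    a=th+q-1.15; print("grip",q,piv-135*np.array([np.cos(a),np.sin(a)]))
mo=[(108,162),(328,102),(446,440),(225,506)]
P=np.array([onz("top",*z2p(*c,390,150,7),24)[:2] for c in mo]);print("mould",[np.linalg.norm(P[i]-P[i-1]).round(1) for i in range(4)])
loc=np.array([(55,35),(55,-35),(-55,-35),(-55,35)],float)
th,R,t=fit(loc,P);print("mould",th,t)
im=cv2.imread("pics/top0.png")
print("disc top eye",onz("top",*z2p(281,297,390,150,7),31),"seat rim eye",onz("top",*z2p(515,433,195,170,6),10))
print("grip top eye",onz("top",*z2p(108,394,195,170,6),80),onz("scene",*z2p(224,350,255,220,7),80))
g=im.min(2)
m=(cv2.resize(g[180:205,417:445],None,fx=8,fy=8,interpolation=cv2.INTER_CUBIC)>205).astype(np.uint8)
n,l,s,c=cv2.connectedComponentsWithStats(m);i=1+s[1:,4].argmax();print(s[i],z2p(*c[i],417,180,8),onz("top",*z2p(*c[i],417,180,8),31))
g=im.max(2)
m=(cv2.resize(g[230:255,268:295],None,fx=8,fy=8,interpolation=cv2.INTER_CUBIC)<120).astype(np.uint8)
n,l,s,c=cv2.connectedComponentsWithStats(m);i=1+s[1:,4].argmax();print(s[i],onz("top",*z2p(*c[i],268,230,8),11))
# scene checks
print("scene disc",onz("scene",*z2p(286,157,330,155,8),31),"scene seat",onz("scene",*z2p(514,311,255,220,7),11))
E
python3 m.py
```

```text
stand corners [[582.1 222.2]
 [601.1 104.2]
 [442.7  77.3]
 [423.1 195.6]] [np.float64(161.3), np.float64(119.5), np.float64(160.7), np.float64(119.9)]
res [[ 0.8  0. ]
 [ 0.1  0.4]
 [-0.5 -0.2]
 [-0.4 -0.2]]
stand 0.1653808168650163 [492.54270163 146.53420354] seat [477.74736562 144.06478408] pivot [566.51938166 158.88130082]
grip 0 [491.84002787 271.34460203]
grip 1.15 [433.3613576  136.65652571]
mould [np.float64(110.4), np.float64(70.6), np.float64(109.2), np.float64(69.9)]
res [[ 0.2  0.3]
 [-0.3 -0.4]
 [ 0.4  0.1]
 [-0.2 -0.1]]
mould 0.20854688303488628 [ 557.93224976 -176.41412268]
disc top eye [ 557.49710534 -176.17538033   31.        ] seat rim eye [478.17287081 143.93472787  10.        ]
grip top eye [492.02525414 270.56816713  80.        ] [502.14277078 258.68500486  80.        ]
[  66   59   76   81 3617] (np.float64(429.3051389272878), np.float64(191.8448818081283)) [ 557.89118099 -175.35881984   31.        ]
[  50   47  105  105 8362] [477.81122357 144.08531809  11.        ]
scene disc [ 560.1316879  -174.90552693   31.        ] scene seat [481.22474439 144.00760329  11.        ]
```

```bash
cat > go.py <<'E'
from h import *
from scipy.spatial.transform import Rotation as Ro
import sys
def go(x,y,z,jaw=None):
    s=arm.read_state();R=Ro.from_quat(s["ee_rot"]).as_matrix()
    ya=np.degrees(np.arctan2(R[1,1],R[0,1]))
    d=np.array([x,y,z])-s["position"]
    print("t",round(s["clock"],2),"pos",s["position"].round(1),"jaw",round(ya,2),"w",round(s["gripper_width"],1),"F",s["contact_force"].round(1),"j6",s["joints"][5].round(2),"tilt",R[:,2].round(4))
    if jaw is not None:
        t=(ya-jaw+90)%180-90; print("turn",round(t,2))
        a=np.radians(jaw if abs(ya-jaw)<=90 else jaw+180)
        Y=np.array([np.cos(a),np.sin(a),0]);X=np.cross(Y,[0,0,-1.])
        print("shift after turn (mm)",(X@d).round(1),(Y@d).round(1),(-d[2]).round(1))
    print("shift now (mm)",(R.T@d).round(1))
if __name__=="__main__": go(*map(float,sys.argv[1:]))
E
python3 go.py 558.7 -175.8 120 101.95
```

```text
t 0.1 pos [ 218.1 -585.1  230.3] jaw 110.44 w 85.4 F [ 0.3  0.4 -0.4] j6 -0.26 tilt [-8.0e-04  1.8e-03 -1.0e+00]
turn 8.49
shift after turn (mm) -417.9 330.0 110.3
shift now (mm) [-462.1  264.4  110.8]
```

Request:
drive_tool(
  steps=[
    [0,0,0,8.49,0.05],
    [-0.0261,0.0206,0.0,0,0.05],
    [-0.0261,0.0206,0.0,0,0.05],
    [-0.0261,0.0206,0.0,0,0.05],
    [-0.0261,0.0206,0.0,0,0.05],
    [-0.0261,0.0206,0.0,0,0.05],
    [-0.0261,0.0206,0.0,0,0.05],
    [-0.0261,0.0206,0.0,0,0.05],
    [-0.0261,0.0206,0.01,0,0.05],
    [-0.0261,0.0206,0.01,0,0.05],
    [-0.0261,0.0206,0.015,0,0.05],
    [-0.0261,0.0206,0.015,0,0.05],
    [-0.0261,0.0206,0.015,0,0.05],
    [-0.0261,0.0206,0.015,0,0.05],
    [-0.0261,0.0206,0.015,0,0.05],
    [-0.0261,0.0206,0.015,0,0.05],
    [-0.0003,0.0004,0,0,0.05],
    [0,0,0,0,0.05],
  ],
)

```text
clock: 1.9
position: [537.3, -201.2, 120.5]
ee_rot: [-0.105, 0.994, 0.0, -0.001]
contact_force: [-0.1, -0.4, 0.0]
gripper_width: 50.0
```

```bash
python3 go.py 558.7 -175.8 60 101.95
python3 - <<'E'
from h import *
for n,b in(("scene",(310,50,130,150)),("top",(370,120,120,110))):
    im,d=arm.get_image(n); np.save(f"pics/{n}1d.npy",d)
    crop(im,*b,5,f"pics/{n}1.png")
E
```

```text
t 1.9 pos [ 537.3 -201.2  120.5] jaw 102.04 w 50.0 F [-0.1 -0.4  0. ] j6 -1.28 tilt [-2.1e-03  2.0e-04 -1.0e+00]
turn 0.09
shift after turn (mm) -26.2 20.4 60.5
shift now (mm) [-26.3  20.3  60.4]
```

View pics/scene1.png

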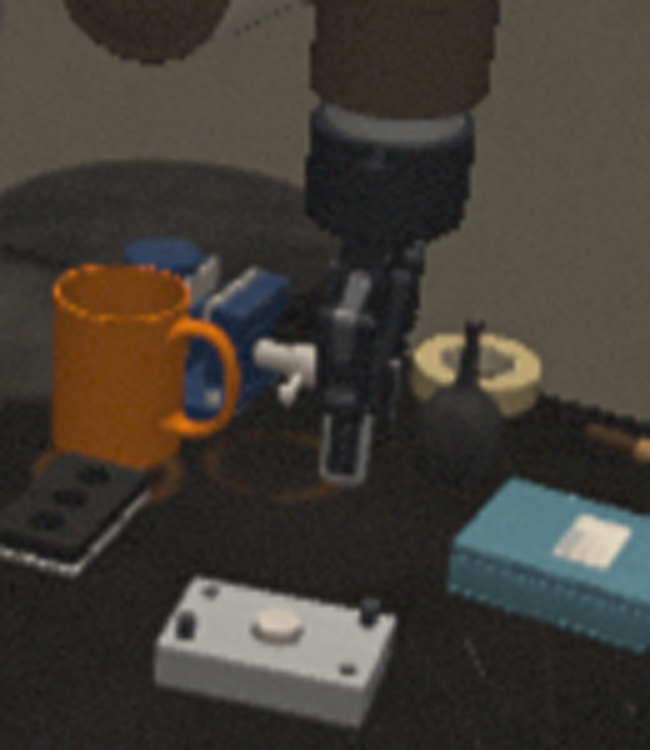

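View pics/top1.png

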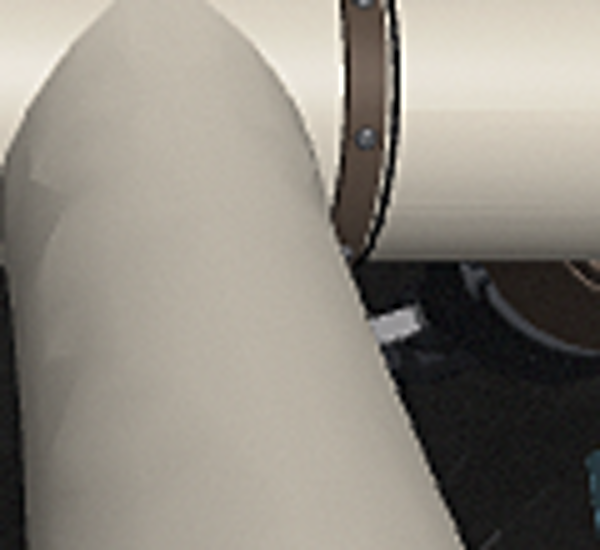

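Request:
drive_tool(
  steps=[
    [-0.0132,0.0102,0.01,0,0.045],
    [-0.0131,0.0102,0.01,0,0.045],
    [0,0,0.02,0,0.045],
    [0,0,0.02,0,0.045],
    [0,0,0,0,0.045],
    [0,0,0,0,0.045],
  ],
)

```text
clock: 2.6
position: [559.3, -176.2, 61.0]
ee_rot: [-0.104, 0.995, -0.0, -0.0]
contact_force: [-0.5, 0.4, 0.2]
gripper_width: 44.6
```

```bash
python3 go.py 558.7 -175.8 27 101.95
python3 - <<'E'
from h import *
im,d=arm.get_image("scene"); np.save("pics/s2d.npy",d);cv2.imwrite("pics/s2full.png",im)
crop(im,330,120,80,75,8,"pics/s2.png")
s=arm.read_state();p=s["position"];a=np.radians(102)
Y=np.array([np.cos(a),np.sin(a),0]);X=np.array([Y[1],-Y[0],0])
for k in(22.5,29):
  for e in (-11,0,11): print(k,e,[round((c+.5)*8) for c in np.array(proj("scene",p+k*Y+e*X))-[330,120]])
print([round((c+.5)*8) for c in np.array(proj("scene",[558.7,-175.8,31]))-[330,120]])
E
```

```text
t 2.6 pos [ 559.3 -176.2   61. ] jaw 101.98 w 44.6 F [-0.5  0.4  0.2] j6 -1.33 tilt [-9.e-04 -3.e-04 -1.e+00]
turn 0.03
shift after turn (mm) 0.5 0.5 34.0
shift now (mm) [ 0.4  0.5 34. ]
22.5 -11 [313, 396]
22.5 0 [279, 389]
22.5 11 [245, 383]
29 -11 [307, 407]
29 0 [274, 400]
29 11 [240, 393]
[292, 438]
```

View pics/s2.png

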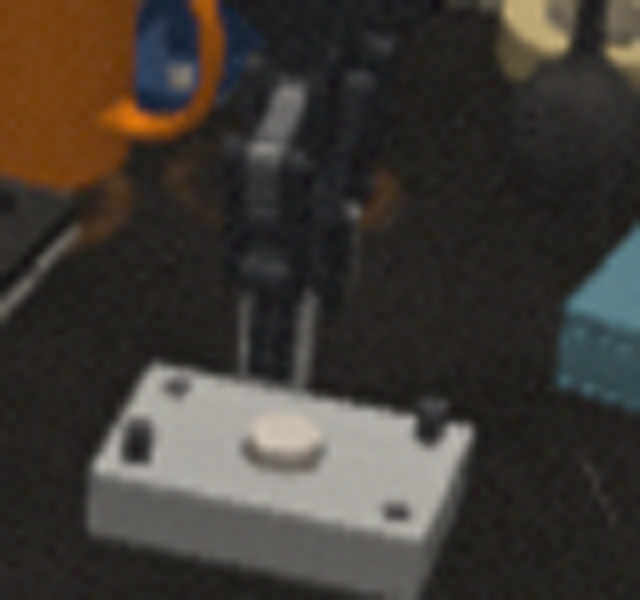

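Request:
drive_tool(
  steps=[
    [-0.0008,0.0004,0.012,0,0.042],
    [0,0,0.012,0,0.042],
    [0,0,0.0065,0,0.042],
    [0,0,0.005,0,0.042],
    [0,0,0,0,0.042],
    [0,0,0,0,0.042],
  ],
)

```text
clock: 3.25
position: [559.9, -175.9, 25.8]
ee_rot: [-0.104, 0.995, -0.0, 0.0]
contact_force: [0.3, 0.6, 0.3]
gripper_width: 42.3
```

```bash
python3 go.py 560 -175.6 25.5 101.95
python3 - <<'E'
from h import *
im,d=arm.get_image("scene")
crop(im,330,120,80,75,8,"pics/s3.png")
E
```

```text
t 3.25 pos [ 559.9 -175.9   25.8] jaw 101.96 w 42.3 F [0.3 0.6 0.3] j6 -1.33 tilt [ 1.e-04 -1.e-04 -1.e+00]
turn 0.01
shift after turn (mm) -0.2 0.3 0.3
shift now (mm) [-0.2  0.3  0.3]
```

View pics/s3.png

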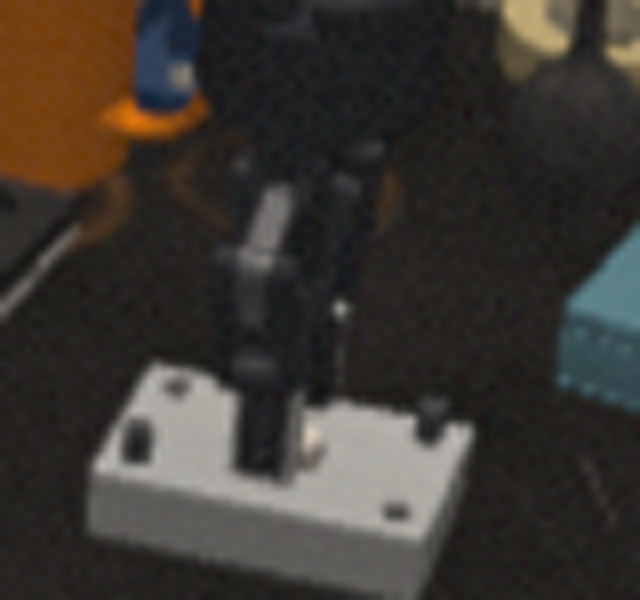

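Request:
drive_tool(
  steps=[
    [0,0,0,0,0.03],
    [0,0,0,0,0.015],
    [0,0,0,0,0.015],
    [0,0,0,0,0.015],
    [0,0,0,0,0.015],
    [0,0,0,0,0.015],
  ],
)

```text
clock: 3.9
position: [560.2, -175.9, 26.6]
ee_rot: [-0.104, 0.995, -0.0, 0.001]
contact_force: [-1.2, 0.7, 6.2]
gripper_width: 19.8
```

```bash
python3 go.py 560 -175.6 25.5 101.95
python3 - <<'E'
from h import *
im,d=arm.get_image("scene")
crop(im,330,120,80,75,8,"pics/s4.png")
E
```

```text
t 3.9 pos [ 560.2 -175.9   26.6] jaw 101.97 w 19.8 F [-1.2  0.7  6.2] j6 -1.33 tilt [ 1.1e-03 -3.0e-04 -1.0e+00]
turn 0.02
shift after turn (mm) 0.1 0.3 1.1
shift now (mm) [0.1 0.3 1.1]
```

View pics/s4.png

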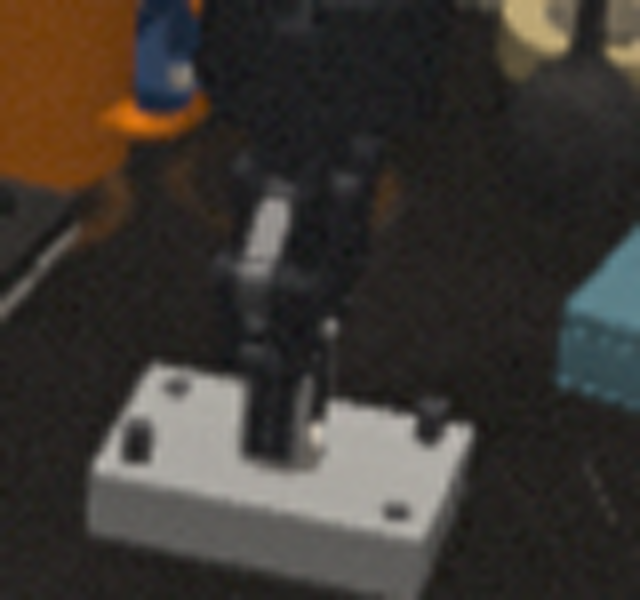

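Request:
drive_tool(
  steps=[
    [0,0,0,0,0.015],
    [0,0,-0.0005,0,0.015],
    [0,0,-0.0005,0,0.015],
    [0,0,0,0,0.015],
    [0,0,0,0,0.015],
  ],
)

```text
clock: 4.45
position: [559.8, -175.8, 26.7]
ee_rot: [-0.104, 0.995, 0.0, 0.0]
contact_force: [-1.1, 0.5, 1.4]
gripper_width: 19.3
```

Request:
drive_tool(
  steps=[
    [0,0,-0.002,0,0.015],
    [0,0,-0.003,0,0.015],
    [0,0,-0.004,0,0.015],
    [0,0,-0.005,0,0.015],
    [0,0,-0.006,0,0.015],
    [0,0,0,0,0.015],
    [0,0,0,0,0.015],
  ],
)

```text
clock: 5.15
position: [559.8, -175.8, 47.1]
ee_rot: [-0.104, 0.995, 0.0, 0.0]
contact_force: [-1.1, 0.2, 0.0]
gripper_width: 19.9
```

Run:
```python
from h import *
im,d=arm.get_image("scene")
crop(im,330,120,80,75,8,"pics/s5.png")
```

```text
(no output)
```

View pics/s5.png

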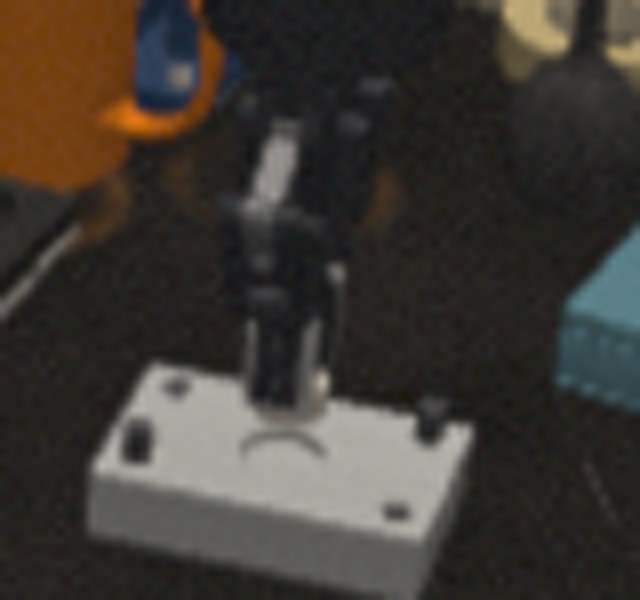

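```bash
python3 go.py 480.2 144 100 101.95
```

```text
t 5.2 pos [ 559.7 -175.8   46.9] jaw 101.95 w 19.5 F [-0.2  0.1  0.3] j6 -1.33 tilt [ 1.e-04  1.e-04 -1.e+00]
turn -0.0
shift after turn (mm) 11.5 329.3 -53.1
shift now (mm) [ 11.5 329.3 -53.1]
```

Request:
drive_tool(
  steps=[
    [0,0,-0.015,0,0.015],
    [0,0.005,-0.02,0,0.015],
    [0.0007,0.012,-0.018,0,0.015],
    [0.0007,0.018,0,0,0.015],
    [0.0007,0.022,0,0,0.015],
    [0.0007,0.022,0,0,0.015],
    [0.0007,0.022,0,0,0.015],
    [0.0007,0.022,0,0,0.015],
    [0.0007,0.022,0,0,0.015],
    [0.0007,0.022,0,0,0.015],
    [0.0007,0.022,0,0,0.015],
    [0.0007,0.022,0,0,0.015],
    [0.0007,0.022,0,0,0.015],
    [0.0007,0.022,0,0,0.015],
    [0.0007,0.022,0,0,0.015],
    [0.0007,0.022,0,0,0.015],
    [0.0007,0.018,0,0,0.015],
    [0.0007,0.008,0,0,0.015],
    [0.0003,0.0043,0,0,0.015],
    [0,0,0,0,0.015],
  ],
)

```text
clock: 7.2
position: [480.2, 144.0, 99.7]
ee_rot: [-0.104, 0.995, -0.0, -0.0]
contact_force: [-0.4, 0.3, -0.5]
gripper_width: 20.0
```

```bash
python3 go.py 480.2 144 40 101.95
```

```text
t 7.2 pos [480.2 144.   99.7] jaw 101.97 w 20.0 F [-0.4  0.3 -0.5] j6 -1.98 tilt [-3.e-04 -2.e-04 -1.e+00]
turn 0.02
shift after turn (mm) -0.0 0.0 59.7
shift now (mm) [-0.1  0.  59.7]
```

Request:
drive_tool(
  steps=[
    [0,0,0.015,0,0.015],
    [0,0,0.02,0,0.015],
    [0,0,0.018,0,0.015],
    [0,0,0.012,0,0.015],
    [0,0,0,0,0.015],
    [0,0,0,0,0.015],
  ],
)

```text
clock: 7.8
position: [480.6, 143.5, 34.9]
ee_rot: [-0.104, 0.995, -0.0, -0.0]
contact_force: [-0.3, 0.1, 1.2]
gripper_width: 19.6
```

Run:
```python
from h import *
print(arm.read_state()["position"])
im,d=arm.get_image("scene"); cv2.imwrite("pics/s6full.png",im);np.save("pics/s6d.npy",d)
crop(im,265,190,100,75,8,"pics/s6.png")
im,d=arm.get_image("top")
crop(im,195,170,130,110,6,"pics/t6.png")
```

```text
[480.5950408  143.45763389  34.9379768 ]
```

View pics/s6.png

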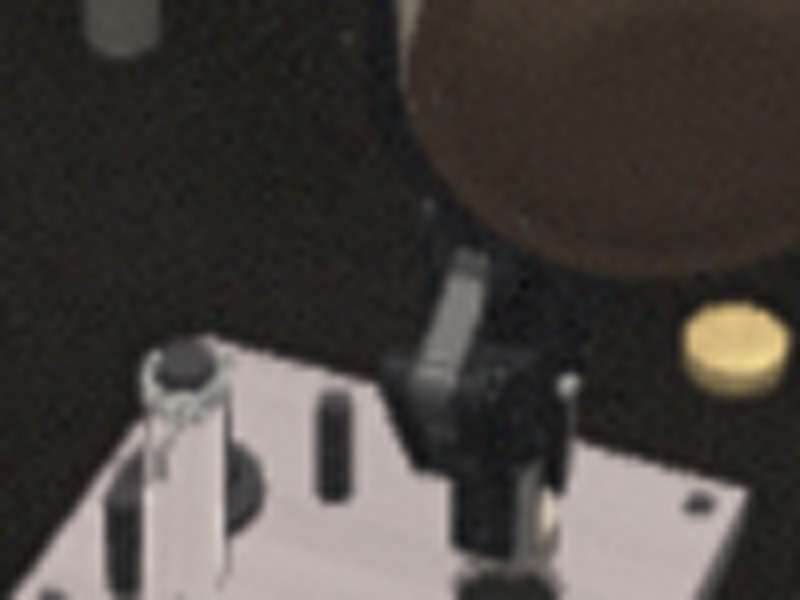

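View pics/t6.png

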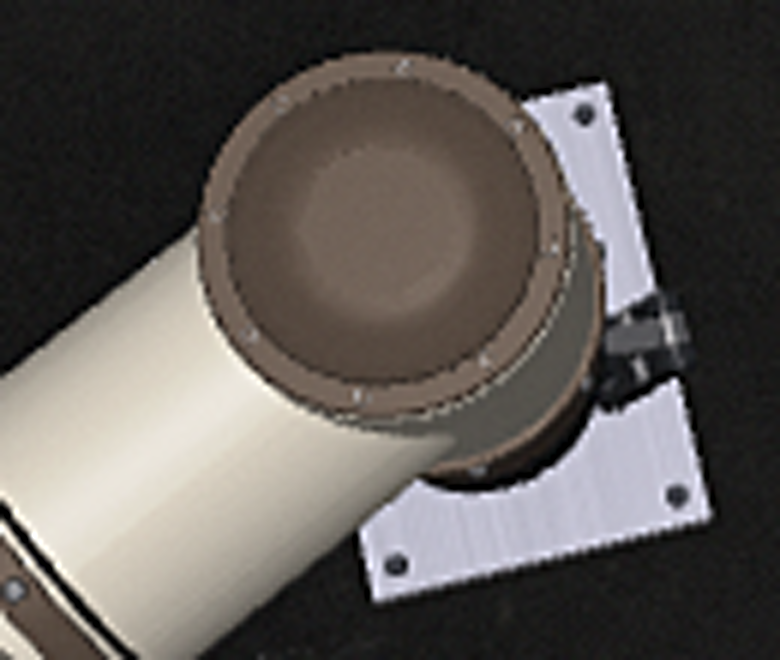

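Run:
```python
from h import *
z=lambda P:[round(float((c+.5)*8),1) for c in np.array(proj("scene",P))-[265,190]]
p=arm.read_state()["position"]; print(p)
a=np.radians(102);Y=np.array([np.cos(a),np.sin(a),0]);X=np.array([Y[1],-Y[0],0])
for zz in(27.4,39.4):
  c=np.array([p[0],p[1],zz]); pts=np.array([z(c+12*(np.cos(t)*X+np.sin(t)*Y)) for t in np.linspace(0,6.28,60)])
  print(zz,z(c),pts.min(0),pts.max(0))
c=np.array([480.2,144,12]);pts=np.array([z(c+14.5*(np.cos(t)*X+np.sin(t)*Y)) for t in np.linspace(0,6.28,60)]);print("seat",z(c),pts.min(0),pts.max(0))
im=cv2.imread("pics/s6full.png")
r=im[255:264,318:340].max(2);print(r)
im=cv2.imread("pics/scene0.png")
r=im[255:272,318:340].max(2);print(r)
```

```text
[480.92350682 143.99283328  35.58100751]
27.4 [511.1, 549.9] [463.9 517.5] [558.2 583. ]
39.4 [512.6, 515.2] [465.  482.9] [560.1 548.2]
seat [511.6, 594.7] [455.1 555.4] [567.9 635. ]
[[188 190 185  93  29  34  28  34  34  31  34  61  93  91 136 190 156 186
  189 188 188 190]
 [188 188 186  92  32  34  36  46  34  31  38  65  88  92 127 148 126 187
  189 186 188 187]
 [184 186 182  92  34  30  38  42  32  31  33  63  92  90 115 113 124 187
  192 189 190 189]
 [184 187 183 131  71  43  39  32  31  29  34  66  91  83  98 103 132 190
  192 189 190 190]
 [185 183 184 175 144 105  75  56  46  37  41  75  92  92 100 110 159 191
  193 191 193 193]
 [185 183 186 186 167 127 102 107  96  75  75  88  94 104 106 125 178 193
  192 190 191 190]
 [186 186 188 179 142 133 106  77  74  65  76  82  80  78  98 119 149 185
  192 191 190 191]
 [184 185 181 153 109  83  67  44  46  44  57  54  52  43  63  92 128 177
  189 191 190 192]
 [189 187 183 146  84  45  42  38  40  39  42  42  42  40  45  65 112 146
  186 188 190 192]]
[[188 189 190 190 187 191 191 188 189 188 189 188 188 186 189 185 188 187
  1
[... 804 characters left out ...]
1  44  43  37  42  43  87 162
  186 187 186 186]
 [193 193 191 173  71  38  40  37  45  43  40  37  44  42  35  41  78 171
  189 187 186 188]
 [191 191 192 186 111  50  36  33  41  38  37  41  39  40  40  49  97 176
  189 190 188 190]
 [187 189 191 192 173 115  62  43  40  35  32  35  39  46  56 104 161 184
  187 185 188 187]
 [189 189 187 189 188 174 139  90  81  70  68  67  76 104 120 174 189 188
  187 187 186 186]
 [187 186 187 190 189 190 180 173 171 175 175 177 175 182 181 191 191 191
  190 188 187 186]
 [188 186 186 188 188 190 191 189 191 191 191 189 191 192 190 192 193 192
  192 191 190 188]
 [191 190 190 189 188 186 187 189 189 192 189 189 191 190 189 189 191 191
  192 191 192 191]]
```

Request:
drive_tool(
  steps=[
    [0.0002,0,0.006,0,0.015],
    [0,0,0.006,0,0.015],
    [0,0,0.002,0,0.015],
    [0,0,0.001,0,0.015],
    [0,0,0.001,0,0.015],
    [0,0,0,0,0.015],
  ],
)

```text
clock: 8.5
position: [480.1, 144.0, 18.8]
ee_rot: [-0.104, 0.995, -0.0, -0.0]
contact_force: [-0.4, -0.0, -0.7]
gripper_width: 19.6
```

Request:
drive_tool(
  steps=[
    [0,0,0.001,0,0.015],
    [0,0,0.001,0,0.015],
    [0,0,0,0,0.015],
  ],
)

```text
clock: 8.8
position: [480.0, 143.9, 16.7]
ee_rot: [-0.104, 0.995, -0.0, -0.0]
contact_force: [0.1, 0.1, -0.2]
gripper_width: 19.7
```

Run:
```python
from h import *
print(arm.read_state()["position"],arm.read_state()["wrist_torque"])
im,d=arm.get_image("scene"); cv2.imwrite("pics/s7full.png",im)
crop(im,295,225,70,55,11,"pics/s7.png")
```

```text
[480.03238082 143.9114868   16.72406627] [ 0.03762014 -0.02528503 -0.02264329]
```

View pics/s7.png

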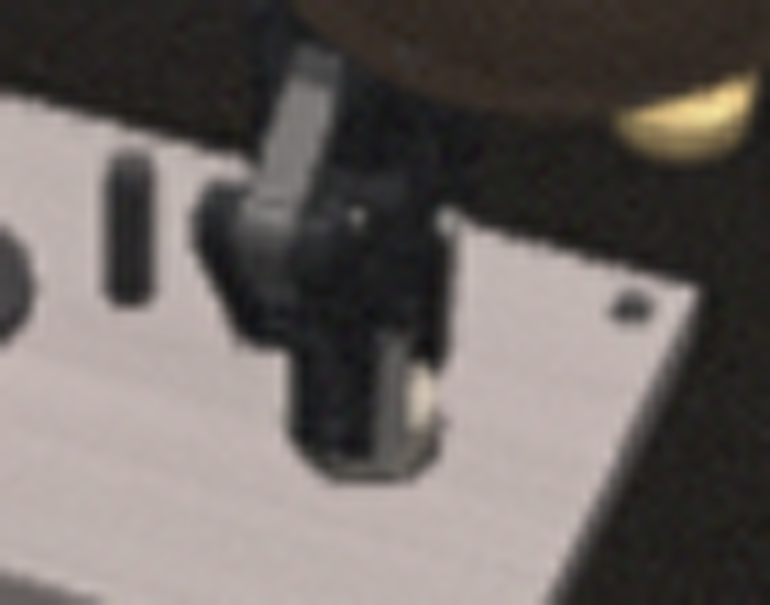

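Request:
drive_tool(
  steps=[
    [0,0,0.0008,0,0.015],
    [0,0,0.0005,0,0.015],
    [0,0,0,0,0.015],
  ],
)

```text
clock: 9.15
position: [480.1, 143.9, 15.6]
ee_rot: [-0.104, 0.995, -0.0, -0.0]
contact_force: [-0.4, 0.4, 0.3]
gripper_width: 19.7
```

Request:
drive_tool(
  steps=[
    [0,0,0.0006,0,0.015],
    [0,0,0.0006,0,0.015],
    [0,0,0,0,0.015],
  ],
)

```text
clock: 9.45
position: [480.2, 144.0, 15.5]
ee_rot: [-0.104, 0.995, -0.0, 0.0]
contact_force: [-2.5, -1.1, 10.6]
gripper_width: 19.4
```

Request:
drive_tool(
  steps=[
    [0,0,-0.0006,0,0.0195],
    [0,0,0,0,0.022],
    [0,0,0,0,0.025],
    [0,0,0,0,0.028],
    [0,0,0,0,0.032],
    [0,0,0,0,0.036],
    [0,0,0,0,0.042],
    [0,0,0,0,0.042],
  ],
)

```text
clock: 10.25
position: [480.1, 143.9, 14.8]
ee_rot: [-0.104, 0.995, -0.0, -0.0]
contact_force: [-0.3, -0.1, -0.7]
gripper_width: 42.2
```

Request:
drive_tool(
  steps=[
    [0,0,-0.005,0,0.042],
    [0,0,-0.01,0,0.042],
    [0,0,-0.02,0,0.042],
    [0,0,-0.03,0,0.042],
    [0,0,-0.03,0,0.042],
    [0,0,-0.01,0,0.042],
    [0,0,0,0,0.042],
    [0,0,0,0,0.042],
  ],
)

```text
clock: 11.05
position: [479.4, 143.7, 119.5]
ee_rot: [-0.104, 0.995, 0.0, -0.0]
contact_force: [0.0, -0.5, -0.3]
gripper_width: 42.1
```

```bash
python3 go.py 480 144 120
python3 - <<'E'
from h import *
im,d=arm.get_image("scene"); cv2.imwrite("pics/s8full.png",im)
crop(im,265,220,100,75,8,"pics/s8.png")
E
```

```text
t 11.05 pos [479.4 143.7 119.5] jaw 101.93 w 42.1 F [ 0.  -0.5 -0.3] j6 -1.98 tilt [-1.e-03 -1.e-04 -1.e+00]
shift now (mm) [-0.6  0.2 -0.5]
```

View pics/s8.png

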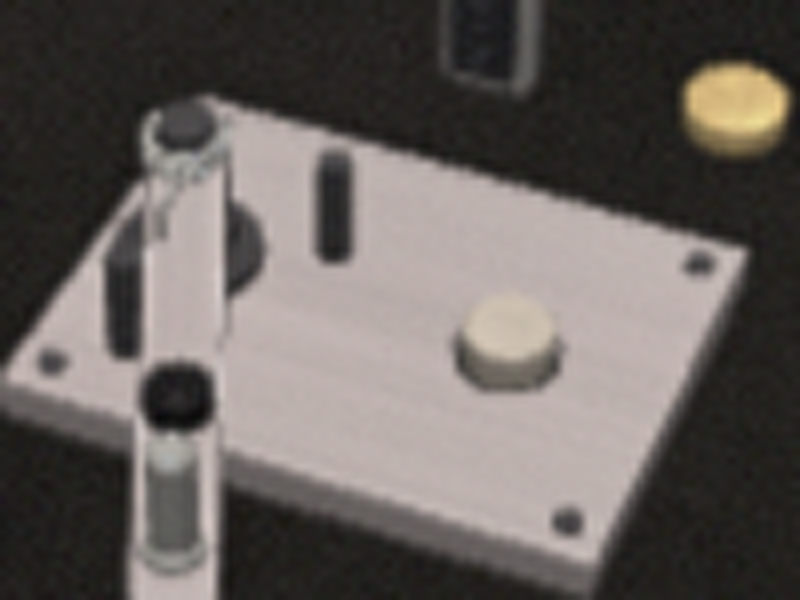

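Run:
```python
from h import *
d=np.load("pics/top0d.npy");p=arm.camera_params("top");K=p["K"];T=p["world_to_cam"]
v,u=np.mgrid[:400,:640]
c=np.stack([(u-K[0,2])/K[0,0]*d,-(v-K[1,2])/K[1,1]*d,-d],-1)
w=(c-T[:3,3])@T[:3,:3]; ok=d>0
H={}
for x0 in range(750,100,-50):
    print(x0,[int(np.percentile(w[...,2][m],98)) if (m:=ok&(abs(w[...,0]-x0)<25)&(abs(w[...,1]-y0)<25)).sum()>5 else -1 for y0 in range(150,700,50)])
print(arm.read_state()["joints"].round(2))
# post
def z2p(x,y,x0,y0,s): return ((x+.5)/s-.5+x0,(y+.5)/s-.5+y0)
for q in((220,395),(220,400)): print(onz("scene",*z2p(*q,255,220,7),80))
print(onz("scene",*z2p(225,340,255,220,7),57),onz("top",*z2p(232,324,195,170,6),57))
```

```text
750 [308, 321, 335, 348, 361, 376, 387, 390, 328, 259, 130]
700 [19, 24, 21, 3, 3, 3, 3, 63, 65, 141, 64]
650 [3, 3, 3, 3, 3, 3, 3, 63, 65, 207, 159]
600 [21, 13, 3, 3, 3, 3, 3, 140, 140, 137, 159]
550 [60, 49, 45, 3, 3, 3, 38, 141, 142, 142, 155]
500 [15, 46, 79, 48, 3, 3, 38, 141, 142, 142, 150]
450 [15, 15, 3, 3, 3, 3, 37, 140, 141, 141, 144]
400 [17, 3, 3, 3, 3, 3, 3, 62, 64, 65, 139]
350 [4, 9, 10, 3, 3, 3, 3, 63, 65, 65, 134]
300 [3, 5, 3, 3, 3, 3, 3, 63, 65, 65, 130]
250 [3, 4, 3, 3, 3, 3, 3, 62, 65, 64, 64]
200 [-1, -1, -1, -1, -1, -1, -1, -1, -1, -1, -1]
150 [-633, -643, -732, -731, -731, -730, -731, -732, -731, -732, -732]
[ 0.62  0.29 -0.45 -0.   -0.83 -1.98]
[493.77719167 272.28086436  80.        ]
[492.76987392 273.70376291  80.        ]
[517.82699793 237.00370599  57.        ] [516.03070177 233.32154082  57.        ]
```

Request:
drive_tool(
  steps=[
    [0,0,0,-7.98,0.045],
    [0,0,0,-7.98,0.045],
    [0,0,0,-7.98,0.045],
    [0,0,0,-7.98,0.045],
    [0,0,0,-7.98,0.045],
    [0,0,0,-7.98,0.045],
    [0,0,0,-7.98,0.045],
    [0,0,0,-7.98,0.045],
    [0,0,0,-7.98,0.045],
    [0,0,0,-7.98,0.045],
    [0,0,0,-7.98,0.045],
    [0,0,0,-7.98,0.045],
    [0,0,0,-7.98,0.045],
    [0,0,0,-7.98,0.045],
    [0,0,0,0,0.045],
  ],
)

```text
clock: 12.6
position: [479.3, 143.4, 118.4]
ee_rot: [0.882, -0.472, -0.001, 0.001]
contact_force: [0.7, 0.5, -1.1]
gripper_width: 45.1
```

```bash
python3 go.py 493 272 120 213.6
```

```text
t 12.6 pos [479.3 143.4 118.4] jaw -146.35 w 45.1 F [ 0.7  0.5 -1.1] j6 -0.03 tilt [-0.0029 -0.0018 -1.    ]
turn 0.05
shift after turn (mm) 99.5 82.5 -1.6
shift now (mm) [-99.4 -82.6  -1.9]
```

Request:
drive_tool(
  steps=[
    [-0.0064,-0.0053,0,0,0.045],
    [-0.0124,-0.0103,0,0,0.045],
    [-0.0124,-0.0103,0,0,0.045],
    [-0.0124,-0.0103,0,0,0.045],
    [-0.0124,-0.0103,0,0,0.045],
    [-0.0124,-0.0103,0,0,0.045],
    [-0.0124,-0.0103,0,0,0.045],
    [-0.0124,-0.0103,0,0,0.045],
    [-0.0062,-0.0052,0,0,0.045],
    [0,0,0,0,0.045],
    [0,0,0,0,0.045],
  ],
)

```text
clock: 13.7
position: [493.5, 272.2, 119.7]
ee_rot: [0.882, -0.472, -0.0, 0.0]
contact_force: [-0.5, -0.1, -0.8]
gripper_width: 45.1
```

```bash
python3 go.py 493 272 55
python3 - <<'E'
from h import *
im,d=arm.get_image("scene"); cv2.imwrite("pics/s9full.png",im)
crop(im,240,210,100,100,6,"pics/s9.png")
im,d=arm.get_image("top")
crop(im,195,170,130,110,6,"pics/t9.png")
E
```

```text
t 13.7 pos [493.5 272.2 119.7] jaw -146.34 w 45.1 F [-0.5 -0.1 -0.8] j6 -0.2 tilt [-6.e-04 -5.e-04 -1.e+00]
shift now (mm) [-0.1  0.5 64.7]
```

View pics/s9.png

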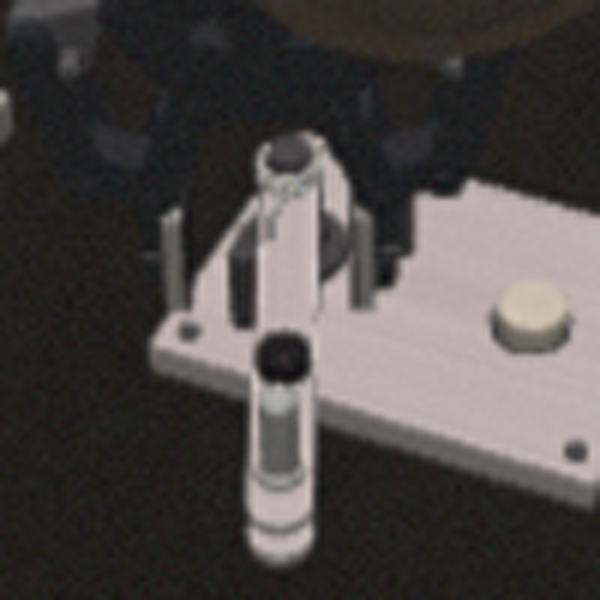

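View pics/t9.png

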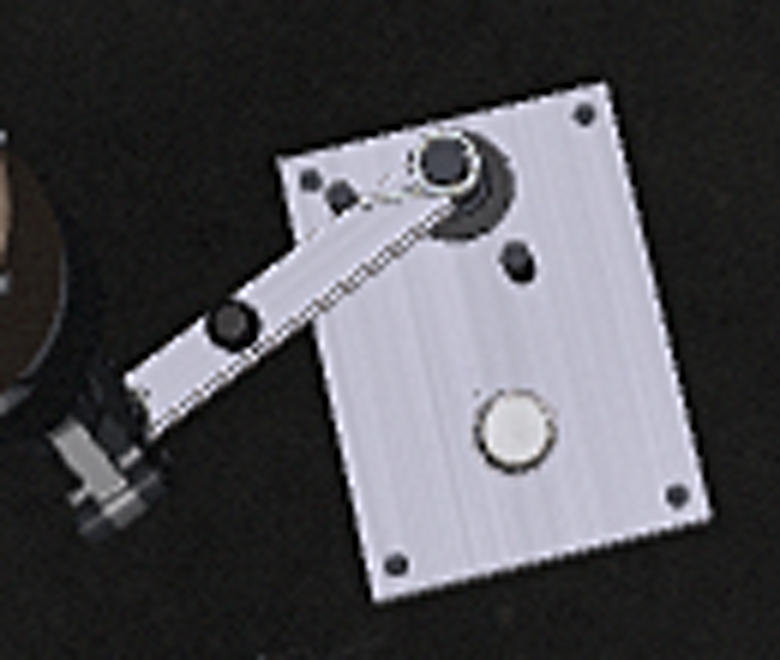

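Run:
```python
from h import *
z=lambda P:[round(float((c+.5)*6),1) for c in np.array(proj("scene",P))-[240,210]]
for zz in(51,80,117): print(zz,z([493.3,272.2,zz]))
a=np.radians(33.6);Y=np.array([np.cos(a),np.sin(a),0]);X=np.array([Y[1],-Y[0],0])
for k in(-22.5,22.5):
  for e in(-11,11): print(k,e,z(np.array([493.3,272.2,117])+k*Y+e*X))
```

```text
51 [282.9, 467.1]
80 [280.5, 399.5]
117 [277.2, 308.7]
-22.5 -11 [355.3, 335.1]
-22.5 11 [355.8, 281.7]
22.5 -11 [196.6, 336.4]
22.5 11 [200.7, 282.8]
```

Request:
drive_tool(
  steps=[
    [0,0.002,0.01,0,0.045],
    [0,0.0015,0.015,0,0.045],
    [0,0,0.015,0,0.045],
    [0,0,0.014,0,0.045],
    [0,0,0.008,0,0.045],
    [0,0,0.003,0,0.045],
    [0,0,0,0,0.045],
  ],
)

```text
clock: 14.5
position: [490.7, 270.2, 54.6]
ee_rot: [0.882, -0.472, -0.0, 0.0]
contact_force: [-0.2, -0.4, 0.1]
gripper_width: 45.1
```

```bash
python3 go.py 493 272 55
python3 - <<'E'
from h import *
im,d=arm.get_image("scene"); cv2.imwrite("pics/s10full.png",im)
crop(im,240,210,100,100,6,"pics/s10.png")
E
```

```text
t 14.5 pos [490.7 270.2  54.6] jaw -146.34 w 45.1 F [-0.2 -0.4  0.1] j6 -0.21 tilt [-5.e-04 -5.e-04 -1.e+00]
shift now (mm) [-0.3 -2.9 -0.4]
```

View pics/s10.png

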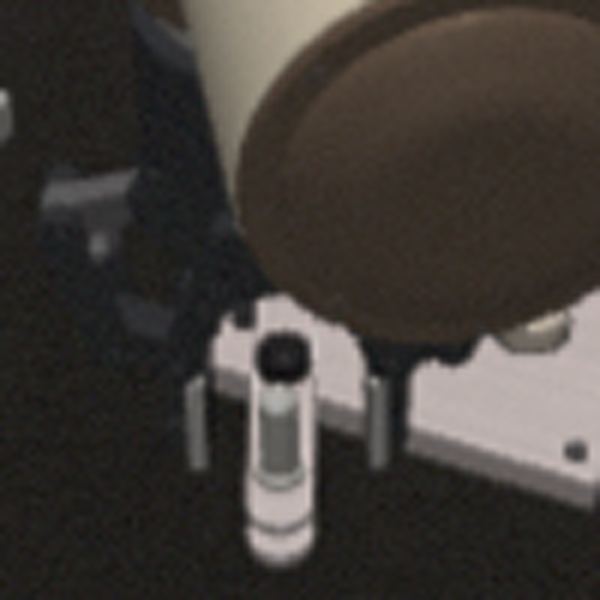

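Request:
drive_tool(
  steps=[
    [-0.002,0,0.001,0,0.03],
    [0,0,0,0,0.02],
    [0,0,0,0,0.01],
    [0,0,0,0,0.004],
    [0,0,0,0,0.004],
    [0,0,0,0,0.004],
    [0,0,0,0,0.004],
  ],
)

```text
clock: 15.25
position: [490.3, 272.9, 54.6]
ee_rot: [0.882, -0.472, 0.0, -0.001]
contact_force: [0.6, 2.4, 4.2]
gripper_width: 9.7
```

```bash
python3 go.py 491 270 55
python3 - <<'E'
from h import *
im,d=arm.get_image("scene"); cv2.imwrite("pics/s11full.png",im)
crop(im,240,210,100,100,6,"pics/s11.png")
E
```

```text
t 15.25 pos [490.3 272.9  54.6] jaw -146.3 w 9.7 F [0.6 2.4 4.2] j6 -0.21 tilt [ 0.0017  0.0014 -1.    ]
shift now (mm) [ 2.8  1.1 -0.4]
```

View pics/s11.png

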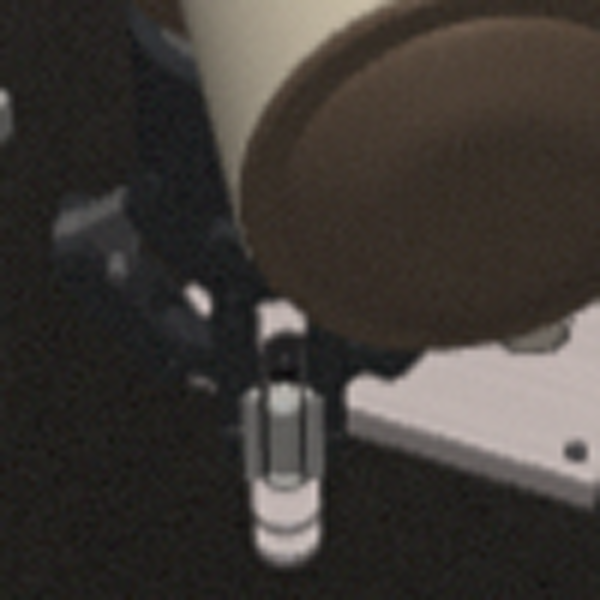

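Request:
drive_tool(
  steps=[
    [0,0.0027,-0.001,-1.12,0.004],
    [0.0001,0.0053,0,-2.25,0.004],
    [0.0001,0.0053,0,-2.25,0.004],
    [0.0001,0.0053,0,-2.25,0.004],
    [0.0001,0.0053,0,-2.25,0.004],
    [0.0001,0.0053,0,-2.25,0.004],
    [0.0001,0.0053,0,-2.25,0.004],
    [0.0001,0.0053,0,-2.25,0.004],
    [0.0001,0.0053,0,-2.25,0.004],
    [0.0001,0.0053,0,-2.25,0.004],
    [0.0001,0.0053,0,-2.25,0.004],
    [0.0001,0.0053,0,-2.25,0.004],
    [0.0001,0.0053,0,-2.25,0.004],
    [0.0001,0.0053,0,-2.25,0.004],
    [0,0,0,0,0.004],
  ],
)

```text
clock: 16.8
position: [443.9, 218.2, 54.7]
ee_rot: [0.975, -0.224, 0.001, -0.0]
contact_force: [6.5, -0.7, -3.0]
gripper_width: 9.4
```

Run:
```python
from h import *
s=arm.read_state();p=s["position"];print(p,s["contact_force"],s["gripper_width"],s["joints"].round(2))
for piv in((566.5,158.9),(568,158.9)):
    v=p[:2]-piv; print(np.hypot(*v),np.degrees(np.arctan2(v[1],v[0])))
im,d=arm.get_image("scene"); cv2.imwrite("pics/s12full.png",im)
crop(im,260,180,100,100,6,"pics/s12.png")
im,d=arm.get_image("top")
crop(im,195,170,130,110,6,"pics/t12.png")
```

```text
[443.93341184 218.15123773  54.67927874] [ 6.53880714 -0.6711023  -3.02360247] 9.411890025832022 [ 0.79  0.38 -0.53  0.   -0.66  0.33]
136.1369814060081 154.19991134701215
137.48900854551934 154.47197395292523
```

View pics/s12.png

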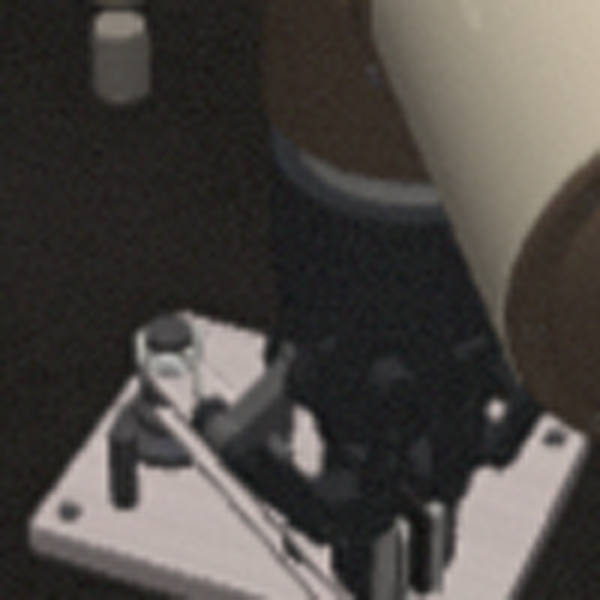

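View pics/t12.png

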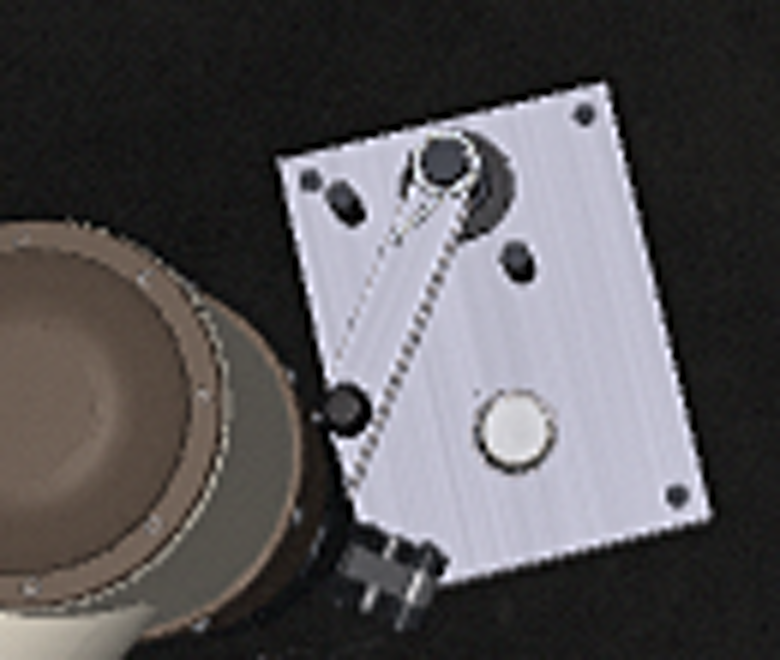

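Request:
drive_tool(
  steps=[
    [0.0001,0.0053,0,-2.25,0.004],
    [0.0001,0.0053,0,-2.25,0.004],
    [0.0001,0.0053,0,-2.25,0.004],
    [0.0001,0.0053,0,-2.25,0.004],
    [0.0001,0.0053,0,-2.25,0.004],
    [0.0001,0.0053,0,-2.25,0.004],
    [0.0001,0.0053,0,-2.25,0.004],
    [0.0001,0.0053,0,-2.25,0.004],
    [0.0001,0.0053,0,-2.25,0.004],
    [0.0001,0.0053,0,-2.25,0.004],
    [0.0001,0.0053,0,-2.25,0.004],
    [0.0001,0.0053,0,-2.25,0.004],
    [0.0001,0.0053,0,-2.25,0.004],
    [0.0001,0.0027,0,-1.12,0.004],
    [0,0,0,0,0.004],
    [0,0,0,0,0.004],
  ],
)

```text
clock: 18.5
position: [431.5, 150.3, 54.7]
ee_rot: [0.999, 0.039, 0.002, -0.001]
contact_force: [5.8, 3.5, -6.1]
gripper_width: 9.6
```

```bash
cat > ck.py <<'E'
from h import *
import sys
s=arm.read_state();p=s["position"];print(p,s["contact_force"].round(1),s["gripper_width"],s["clock"])
for piv in((566.5,158.9),(568,158.9)):
    v=p[:2]-piv; print(np.hypot(*v),np.degrees(np.arctan2(v[1],v[0]))%360)
n=sys.argv[1]
im,d=arm.get_image("scene"); cv2.imwrite(f"pics/s{n}full.png",im)
crop(im,260,200,100,100,6,f"pics/s{n}.png")
im,d=arm.get_image("top");cv2.imwrite(f"pics/t{n}full.png",im)
crop(im,195,170,130,110,6,f"pics/t{n}.png")
E
python3 ck.py 13
```

```text
[431.48042494 150.33215982  54.69385834] [ 5.8  3.5 -6.1] 9.564479254414959 18.5
135.2911435933313 183.63090881564915
136.7881656429838 183.59111941570833
```

View pics/t13.png

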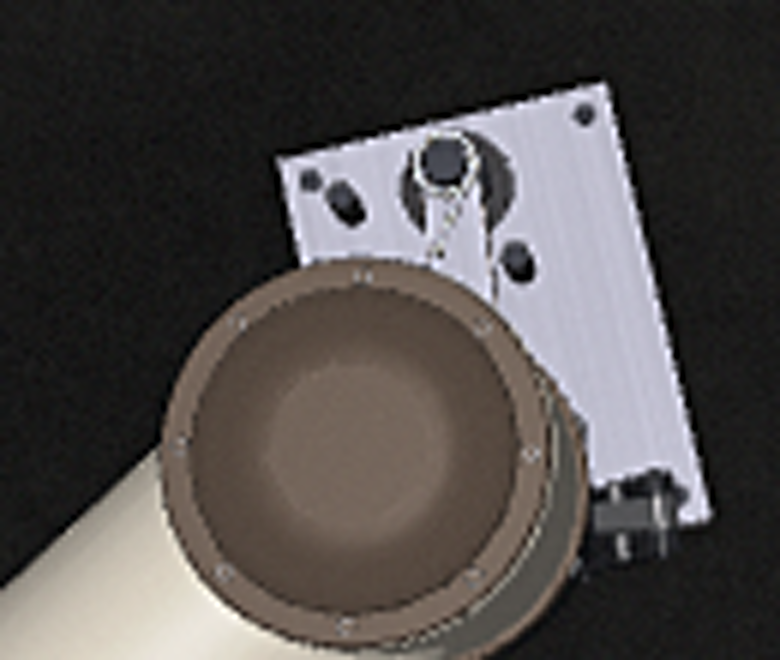

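View pics/s13.png

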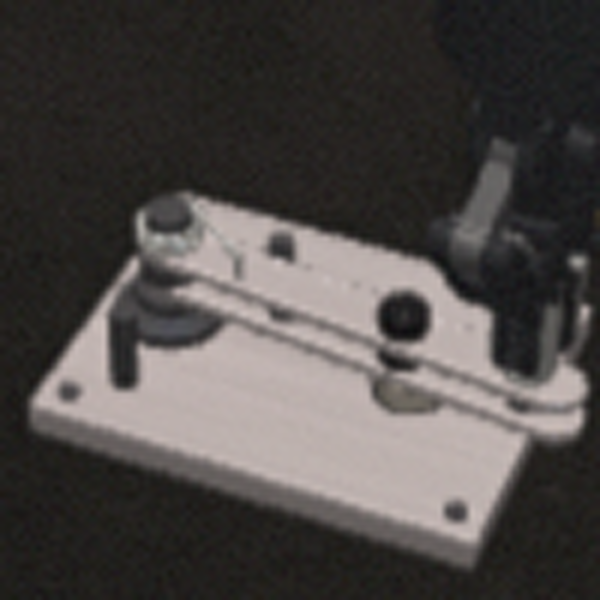

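Request:
drive_tool(
  steps=[
    [0.0003,0.0026,0.0003,-1.1,0.004],
    [0.0003,0.0026,0.0003,-1.1,0.004],
    [0.0001,0.0026,0,-1.1,0.004],
    [0.0001,0.0026,0,-1.1,0.004],
    [0,0,0,0,0.004],
    [0,0,0,0,0.004],
  ],
)

```text
clock: 19.2
position: [432.7, 139.6, 54.6]
ee_rot: [0.997, 0.077, 0.001, -0.001]
contact_force: [5.0, 3.6, -0.3]
gripper_width: 10.1
```

Request:
drive_tool(
  steps=[
    [0,0.001,0,-0.4,0.004],
    [0,0.001,0,-0.4,0.004],
    [0,0,0,0,0.004],
    [0,0,0,0,0.004],
  ],
)

```text
clock: 19.6
position: [433.0, 137.7, 54.6]
ee_rot: [0.996, 0.084, 0.001, -0.001]
contact_force: [2.9, 2.6, 0.4]
gripper_width: 9.8
```

Request:
drive_tool(
  steps=[
    [0,0.001,0,-0.4,0.004],
    [0,0,0,0,0.004],
    [0,0,0,0,0.004],
  ],
)

```text
clock: 19.9
position: [433.1, 136.9, 54.6]
ee_rot: [0.996, 0.088, 0.001, -0.001]
contact_force: [4.1, 4.0, -0.9]
gripper_width: 9.9
```

Not at the stop yet; creeping on.

Request:
drive_tool(
  steps=[
    [0,0.001,0,0,0.004],
    [0,0,0,0,0.004],
    [0,0,0,0,0.004],
  ],
)

```text
clock: 20.2
position: [433.2, 136.5, 54.6]
ee_rot: [0.996, 0.088, 0.001, -0.001]
contact_force: [2.2, 7.8, 0.8]
gripper_width: 9.7
```

Request:
drive_tool(
  steps=[
    [0,0.001,0,0,0.004],
    [0,0,0,0,0.004],
    [0,0,0,0,0.004],
  ],
)

```text
clock: 20.5
position: [433.3, 136.2, 54.6]
ee_rot: [0.996, 0.088, 0.001, -0.002]
contact_force: [-0.2, 10.1, -0.1]
gripper_width: 9.4
```

Request:
drive_tool(
  steps=[
    [0,0.001,0,0,0.004],
    [0,0.0005,0,0,0.004],
    [0,0,0,0,0.004],
    [0,0,0,0,0.004],
    [0,0,0,0,0.004],
  ],
)

```text
clock: 21.0
position: [433.4, 135.7, 54.6]
ee_rot: [0.996, 0.088, 0.002, -0.002]
contact_force: [-2.2, 15.6, 0.7]
gripper_width: 10.0
```

```bash
python3 ck.py 14
```

```text
[433.4352577  135.65869145  54.61604913] [-2.2 15.6  0.7] 9.955305611428017 21.0
135.07917702286923 189.90743491571016
136.5570514183049 189.7991489461136
```

View pics/t14.png

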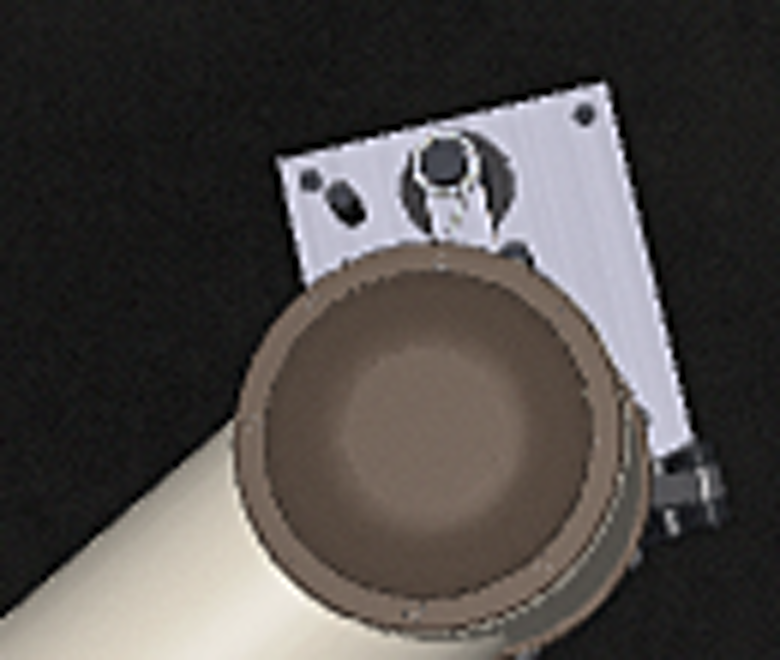

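View pics/s14.png

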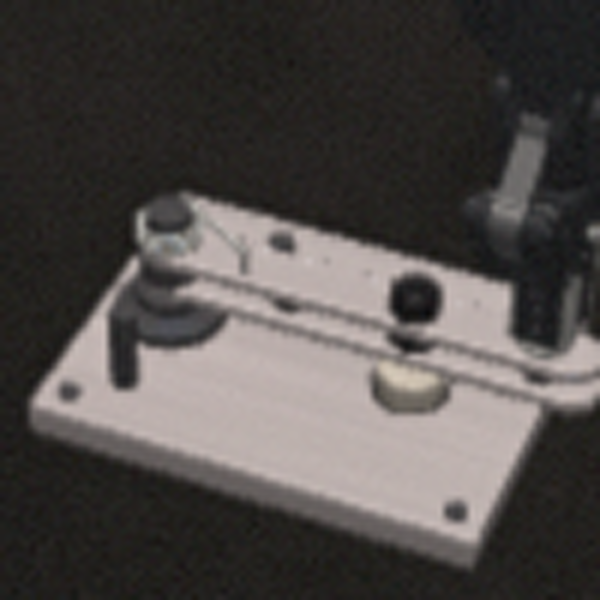

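Run:
```python
from h import *
print([(c+.5)*6 for c in np.array(proj("scene",[480.3,144,57]))-[260,200]])
a=cv2.imread("pics/t14full.png").astype(int);b=cv2.imread("pics/top0.png").astype(int)
for n,(u,v) in dict(puck=(340,239),vial=(347,125),tweez=(246,313)).items(): print(n,np.abs(a-b)[v-12:v+13,u-20:u+21].mean())
s=arm.read_state();print(s["clock"],s["position"],s["contact_force"],s["joint_vel"].round(3))
```

```text
[np.float64(417.7247005364975), np.float64(288.1727301308379)]
puck 2.325853658536585
vial 2.3141463414634145
tweez 35.70926829268293
21.1 [433.4312169  135.65768415  54.62555963] [-2.78732576 15.47421914  0.09996237] [-0.    -0.001 -0.001  0.     0.001 -0.   ]
```

Run:
```python
from h import *
a=cv2.imread("pics/s14full.png").astype(int);b=cv2.imread("pics/scene0.png").astype(int)
print(np.abs(a-b)[310:336,345:398].mean())
arm.job_done(); print(arm.read_state()["clock"],arm.read_state()["contact_force"])
```

```text
2.736090953072085
the job is handed in; nothing more can be done
the job is handed in; nothing more can be done
```

The job is handed in: the disc is in the stand's seat, and the fingers are still gripping the post with the arm pushed over to its stop. I lifted the disc from the mould, set it in the seat until I felt floor contact at about 10 N, and opened the fingers. I then pinched the post and swung the arm round, turning the tool with it. The clock stood at about 21 s of the 61 s allowed.

**Checks that agreed:**
- **Disc:** after release, both camera views showed it centred and flat in the seat.
- **Stop:** the arm stood at 189.8–189.9° in the world frame (expected stop 189.5°). The push rose from 4 N to about 15.5 N over the last 1.2 mm of travel, so I take it to be hard on the stop.
- **Probe:** it appeared over the seat, within about 1 pixel of where it should be.
- **Loose items:** the brass puck and vial were unchanged in the top view, and the tweezers in the scene view.

**Checks that disagreed or could not be done:**
- **Tweezers, top view:** the picture did not match the start there, probably because the robot was in the way, so I relied on the scene view.
- **Camera offset:** the two cameras disagreed by about 2–3 mm in x. I aimed between them.
- **Gripper width:** it read 2–5 mm too small on both grasps (about 19.7 mm on the 24 mm disc, about 9.7 mm on the 12 mm post). Both grips held.
- **After hand-in:** no readings were available, so I could not check the one-second hold.

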